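# Lock the sample carousel with its pin

## Task

Lock the sample carousel for transport: turn its rotor, which has a black knob, until the red line on top meets the white line on the blue block, so that their holes line up. Lift the lock pin out of its orange pocket by the shank, lay it in the two V forks of the rest beside the pocket, and let go, so that it can be taken again by its red handle. Then push the pin through the blue block into the rotor until its handle is fully home against the block, let go, and leave the two small vials and the tape roll standing about undisturbed.

Things in the scene. Friction and masses are not known exactly. Their poses are not given: they have to be found in the camera images.
- carousel: Fixed base of the sample carousel: grey plate 255 x 150 x 10 mm on the worktop. Origin: on the rotor's vertical axis, at worktop height; z up. Its -x axis points from the rotor's axis to the blue guide block (30 mm thick, 46 mm wide, top 74 mm above the worktop), which spans 69 to 99 mm from the rotor axis.
- guide_mouth (a point): Centre of the mouth of the horizontal through hole (13 mm, slightly chamfered) in the blue guide block, on the block's outer face, 50 mm above the worktop. Axes as carousel: the pin goes in along +x (towards the rotor axis).
- rotor (a joint): Angle of the white rotor (136 mm across, top plate 82 mm above the worktop, seven small vials sunk in it standing up to 95 mm) about its vertical axis, rad, positive anticlockwise from above. At 0 the rotor's one hole, below the red line on its top, faces the hole in the guide block. Stops at -0.5 and 1.6; starts between 0.5 and 1.3. Stiff (0.06 N m): it stays where it is left.
- rotor_knob (a point): Centre of the black bar knob on the rotor's axis, 119 mm above the worktop: bar 46 mm long (x axis of this point, turns with the rotor), 12 mm thick (y), 26 mm tall. At joint value 0 its axes are those of carousel.
- rotor_hole (a point): Centre of the outer mouth of the horizontal hole (14 mm, slightly chamfered) in the rotor's 12 mm thick wall, 65 mm from the rotor axis, 50 mm above the worktop; hollow behind. It moves with the rotor.
- dock: Fixed dock, aluminium plate 220 x 170 x 8 mm. Origin: centre of its underside; z up. Orange pocket at x = -97 to -50 mm, y = -45 mm: a slot 26 mm wide between walls up to 61 mm above the worktop, open at the top and to +x. The pin's handle starts sunk in it, so only the shank can be gripped; lift straight up by 30 mm or more. A V fork at x = 10, y = -45 mm carries the shank.
- rest (a point): The rest: two V forks (each 6 mm thick along x, 28 mm wide, open upward, tips 53 mm above the worktop) on the dock, at x = -31 and +31 mm from this point. The point is where the middle of the pin's shank lies when the pin lies in the forks with tip towards +x: 45 mm above the worktop. Axes as dock; the pin then lies along x, its handle beyond the fork at -x.
- pin_shank (a point): Middle of the lock pin's bare steel shank (10 mm thick, 80 mm long including an 8 mm tapered tip). x axis runs along the pin from handle to tip. At the start the pin lies level in the dock, 45 mm above the worktop, tip towards the dock's +x. Pin about 80 g.
- pin_handle (a point): Centre of the pin's red ribbed round handle, 22 mm thick and 34 mm long, 57 mm from the middle of the shank. x axis from handle to tip.
- pin_shoulder (a point): Centre of the flat front face of the handle, where the shank begins (17 mm ahead of the handle's centre, 40 mm behind the middle of the shank). It meets the guide block when the pin is home.
- pin_tip (a point): Point of the pin's tip, 80 mm ahead of the shoulder.
- brown_vial: Bystander: small brown bottle with black cap, 22 x 53 mm, loose. Origin at its underside.
- red_cap_vial: Bystander: small white bottle with red cap, 22 x 41 mm, loose. Origin at its underside.
- tape: Bystander: roll of cream tape lying flat, 70 mm across, 19 mm high, loose. Origin at its underside.
Things that resemble listed ones, but are neither listed nor needed, are in the scene too. Leave any brown or pink look-alike of the part that bears pin_shank alone.

How it is judged:
By the outcome, as a careful person would: the job done as asked, in the order asked, and still so for the second after the job is handed in, with the robot touching nothing.
It also fails if it takes over 69 s, if anything falls off the work surface, if the arm or the gripper's body presses on something with over 40 N, if the wrist force passes 120 N, or if a joint passes its speed limit or range.

## Robot

A 6-joint arm with a two-finger parallel gripper is mounted at the origin on a cart in front of the work surface, level with it; the furniture and walls round the work are solid. World frame = base frame: x ahead of the robot, y to its left, z up, the work surface at z = 0. Lengths are in m, angles in degrees, forces in N, time in s.
With the tool pointing down it reaches from about 0.35 to 0.875 m from the base axis. Payload 4.2 kg.
Tool frame: the origin (TCP) lies on the centre line of the jaws, within the pads' length; the fingertips stand 19 mm ahead of it and the grasp point (between the pads) is the TCP; x points along the fingers, y is the direction in which the jaws open and shut, and the axes are right-handed (so a half turn about x gives the same grasp; the last joint's range is limited). The gripper opens to 87 mm and grips with 3 to 60 N. Pads are 19 mm wide; open, the fingers measure 117 mm over their backs; the gripper's body (75 mm by 190 mm) begins 51 mm behind the grasp point.
Start: joints at [-60.241, 22.042, 0.453, 0, -68.411, -14.817], TCP at [0.161, -0.604, 0.242] pointing down, gripper open.
Joint ranges: [-179.83, 179.83], [-69.29, 118.12], [-61.27, 80.66], [-181.25, 117.63], [-171.15, -9.14], [-177.46, 177.46]. Speed limits (degrees/s): [159.86, 159.86, 180, 180, 180, 180].

## Interface

Orientations are given as a 3x3 rotation matrix whose columns are the frame's x, y, z axes.
In Python, from station import * gives the robot as it stands.
- The arm moves only by the shell command python3 -m creep 'ROWS'. ROWS is JSON, a list of rows, each a list of 5 numbers: the opening, from 0 (shut) to 1 (fully open), then the shift along the world's x, y, z in mm, then the turn about the world's z in rad. In form: [[jaw, x, y, z, turn], ...]. A call has exactly 8 rows; each row is the pose to reach, as a shift and turn from the pose measured when the call began; what a row does not reach only later rows make up. A row lasts 1/10 s, in which the tool goes at most 50 mm and 8.59 degrees, less where a joint would pass 70% of its speed; a pose out of reach is approached as far as the arm can. A call with a gripper value outside its range is refused whole. The fingers move at their own pace and stop on an object; the grip force is fixed at half the most. Time passes only in rows, so rows that repeat a pose let the fingers close, or fill a call up. It gives the time, the measured TCP pose, the force and the opening at its end, in the units of the state.
- sense(): the state, without advancing time (a new reading comes with each control period).
- capture(name): name is "scene" or "side" or "wrist"; returns a dict with "image" (400x640x3 uint8, blue, green, red), "z_map" (400x640 float32, m along the optical axis (not along the pixel's ray), 0 where there is no reading), "mtx" (3x3 intrinsics, pixels), "k1" (the pictures are not rectified: a ray, as slopes to the right and down, at radius r is drawn at 1 + k1 r^2 times it, then the intrinsics apply), "eye" and "attitude" of the camera in the world. Camera axes: x right, y up, looking along -z (the intrinsics and any distortion apply to the point x, -y, -z); pixel columns grow to the right and rows downward; lengths in m; the calibration is good to about 2 mm. A picture is of the moment at which its call begins.
- finish_job(): hands the job in, once; it reports no verdict.
Trained networks look in a picture, given as the dict that the camera call returned (one of the last four; its "shot" number tells which), for a name from the list of things; names that differ only in an ending like _2 or _b are one class to them, and where a whole thing is asked for, a point or a joint stands for the part that bears it (a point fixed in the world has none). Each returns a list of dicts, best first, with "confidence" (0 to 1); they miss things now and then, are a little off and sometimes report something else, mostly with a low value. They report only what shows in the picture. A call takes as long as a camera call. They do not tell look-alikes from the thing itself.
- look_for(picture, thing): "box" ([left, top, right, bottom] in pixels, round what is visible of it).
- mark_of(picture, thing): "centre" ([column, row] in pixels: a listed point, or the origin of a listed thing).
The state is a dict: "time_s": time; "joints": joint angles; "joint_velocities": joint speeds; "effort": joint torques, N m; "tcp_pos": TCP position; "ee_rot": TCP orientation; "wrist_force": force on the tool from outside, world axes, zero at the start; "moment": the same for the moment, N m; "gripper_width": opening from 0.0 (shut) to 1.0 (fully open).
Only numpy, scipy, OpenCV 4.12 (cv2) and the standard library are available. Lean on these libraries where they do the work, as an engineer would, in place of code of your own. Each camera call takes 0.05 s, during which the arm holds its last target.

## Working session

There is one attempt and no reset: what is moved stays moved. The work goes in short steps, Python scripts to look and compute and a shell command to move; the robot and the scene stay as the last step left them, time stands still between calls to the robot, and variables do not carry over. Pictures are saved under pics/ and viewed, and the job is handed in when it is done.

```bash
mkdir -p pics; ls
cat > h.py <<'E'
from station import *
import numpy as np, cv2
def px2w(c,u,v,z=None,d=None):
    """world point of pixel at depth d or on world plane z"""
    K=np.array(c["mtx"]);k1=c["k1"]
    xd=(u-K[0,2])/K[0,0]; yd=(v-K[1,2])/K[1,1]
    x,y=xd,yd
    for _ in range(20):
        f=1+k1*(x*x+y*y); x,y=xd/f,yd/f
    ray=np.array(c["attitude"])@np.array([x,-y,-1.0]); e=np.array(c["eye"])
    if z is not None: d=(z-e[2])/ray[2]
    return e+ray*d
def w2px(c,p):
    K=np.array(c["mtx"]);q=np.array(c["attitude"]).T@(np.array(p)-np.array(c["eye"]))
    x,y=q[0]/-q[2],-q[1]/-q[2]; f=1+c["k1"]*(x*x+y*y)
    return np.array([K[0,0]*x*f+K[0,2],K[1,1]*y*f+K[1,2]])
def cloud(c):
    K=np.array(c["mtx"]);k1=c["k1"]
    v,u=np.mgrid[0:400,0:640].astype(float)
    xd=(u-K[0,2])/K[0,0]; yd=(v-K[1,2])/K[1,1]; x,y=xd.copy(),yd.copy()
    for _ in range(20):
        f=1+k1*(x*x+y*y); x,y=xd/f,yd/f
    r=np.stack([x,-y,-np.ones_like(x)],-1)@np.array(c["attitude"]).T
    P=np.array(c["eye"])+r*c["z_map"][...,None]
    P[c["z_map"]<=0]=np.nan
    return P
E
cat > a.py <<'E'
from h import *
import pickle
s=sense(); print({k:np.round(v,3).tolist() for k,v in s.items()})
for n in ["scene","side","wrist"]:
    c=capture(n); cv2.imwrite(f"pics/{n}0.png",c["image"]); pickle.dump(c,open(f"{n}0.pkl","wb"))
    print(n,np.round(c["eye"],3),c["mtx"][0][0],c["k1"], "view",np.round(-np.array(c["attitude"])[:,2],2))
    for t in ["carousel","guide_mouth","rotor","rotor_knob","rotor_hole","dock","rest","pin_shank","pin_handle","pin_shoulder","pin_tip","brown_vial","red_cap_vial","tape"]:
        try:
            print(t,[(np.round(m["centre"]).tolist(),round(m["confidence"],2)) for m in mark_of(c,t)][:4])
        except Exception as e: print(t,e)
E
python3 a.py
```

```text
pics
{'time_s': 0.0, 'joints': [-60.242, 22.089, 0.38, -0.028, -68.41, -14.818], 'joint_velocities': [0.034, 0.032, 0.07, -0.032, -0.024, 0.003], 'effort': [0.0, -39.067, 18.741, 4.22, 0.011, -0.0], 'tcp_pos': [0.161, -0.603, 0.24], 'ee_rot': [[-0.001, -0.258, 0.966], [0.002, 0.966, 0.258], [-1.0, 0.002, -0.0]], 'wrist_force': [0.836, -0.155, -0.734], 'moment': [-0.021, -0.017, -0.004], 'gripper_width': 0.998}
scene [-0.064  0.526  0.943] 433.86339424569377 -0.07907671661495141 view [ 0.54 -0.41 -0.74]
carousel [([340.0, 190.0], 0.68)]
guide_mouth [([323.0, 202.0], 0.68)]
rotor it knows: brown_vial, carousel, dock, guide_mouth, pin_handle, pin_shank, pin_shoulder, pin_tip, red_cap_vial, rest, rotor_hole, rotor_knob, tape
rotor_knob [([341.0, 162.0], 0.97)]
rotor_hole [([345.0, 199.0], 0.57), ([239.0, 281.0], 0.4)]
dock [([233.0, 276.0], 0.92)]
rest [([216.0, 256.0], 0.67)]
pin_shank [([295.0, 326.0], 0.71), ([334.0, 280.0], 0.58), ([237.0, 281.0], 0.54)]
pin_handle [([274.0, 328.0], 0.68), ([358.0, 274.0], 0.52), ([223.0, 296.0], 0.51), ([344.0, 198.0], 0.26)]
pin_shoulder [([226.0, 
[... 949 characters left out ...]
)]
pin_shoulder [([396.0, 323.0], 0.89), ([399.0, 247.0], 0.54), ([328.0, 326.0], 0.49)]
pin_tip [([422.0, 302.0], 0.9), ([323.0, 291.0], 0.7), ([330.0, 334.0], 0.7), ([330.0, 328.0], 0.17)]
brown_vial [([248.0, 239.0], 0.56)]
red_cap_vial [([389.0, 189.0], 0.6)]
tape [([386.0, 156.0], 0.82)]
wrist [ 0.087 -0.623  0.385] 346.280207647871 0.004849814117340496 view [ 0.27  0.07 -0.96]
carousel []
guide_mouth []
rotor it knows: brown_vial, carousel, dock, guide_mouth, pin_handle, pin_shank, pin_shoulder, pin_tip, red_cap_vial, rest, rotor_hole, rotor_knob, tape
rotor_knob []
rotor_hole []
dock []
rest []
pin_shank []
pin_handle []
pin_shoulder []
pin_tip []
brown_vial []
red_cap_vial []
tape []
```

View pics/scene0.png

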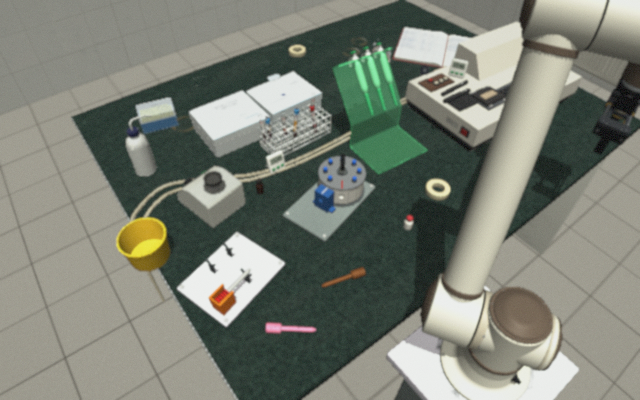

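View pics/side0.png

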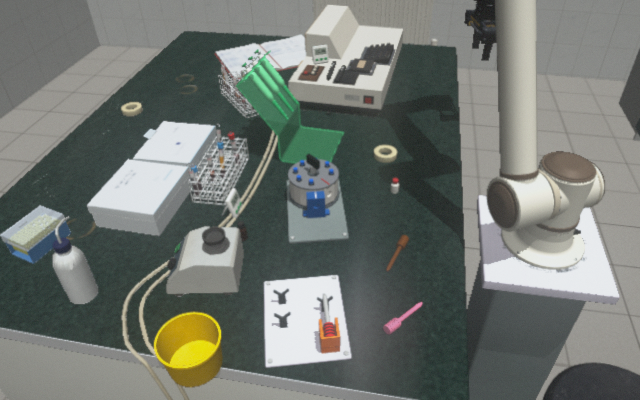

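Run:
```python
import cv2,numpy as np
a=cv2.imread("pics/scene0.png")[130:350,180:460]; b=cv2.imread("pics/side0.png")[130:350,200:480]
cv2.imwrite("pics/c0.png",cv2.resize(a,(764,600),interpolation=cv2.INTER_CUBIC)); cv2.imwrite("pics/c1.png",cv2.resize(b,(764,600),interpolation=cv2.INTER_CUBIC))
```

```text
(no output)
```

View pics/c0.png

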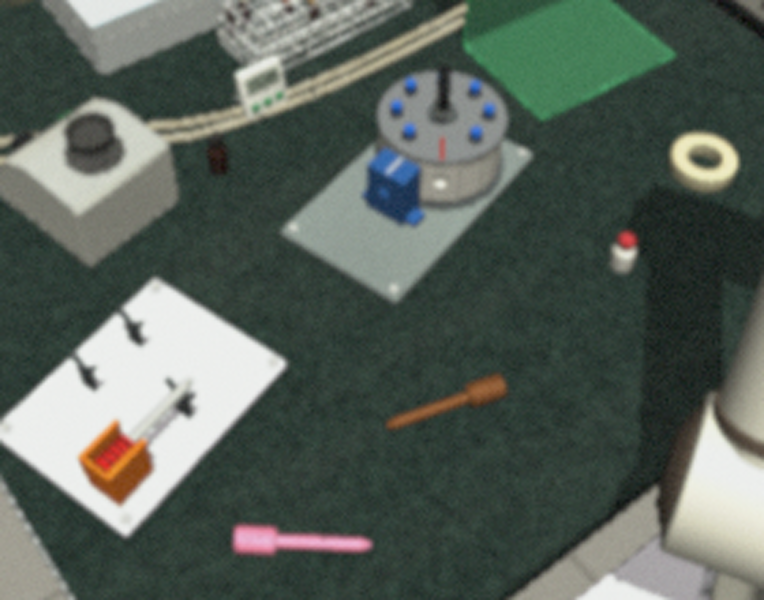

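View pics/c1.png

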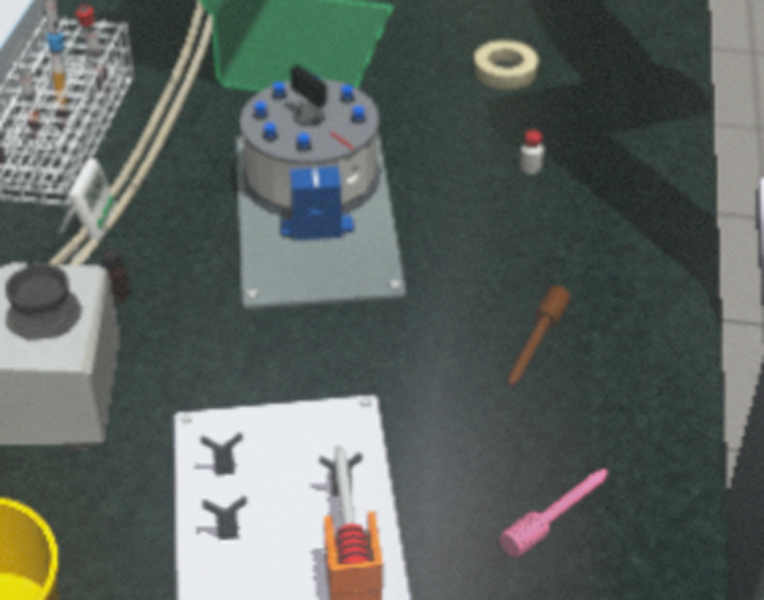

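The scene view shows the carousel at (340,180), dock at (233,278). The pin with its red handle sits in the orange pocket at (223,296). The look-alikes are the brown pin (345,278) and the pink pin (290,328), and I will leave both alone. The red line is turned about 40–50° from the block's white line.

```bash
cat > b.py <<'E'
from h import *
import pickle
S=pickle.load(open("scene0.pkl","rb"));D=pickle.load(open("side0.pkl","rb"))
def two(name,a,b,z):
    A=px2w(S,*a,z=z) if a else None; B=px2w(D,*b,z=z) if b else None
    print(name,np.round(A,4) if a else "",np.round(B,4) if b else "")
for n,a,b,z in [("knob",(341,162),(315,160),.119),("mouth",(323,202),(314,206),.05),("carousel",(340,190),(313,196),0),
 ("dock",(233,276),(306,318),0),("rest",(216,256),(280,305),.045),("shank",(237,281),None,.045),("handle",(223,296),(330,334),.045),
 ("tip",(249,270),(323,291),.045),("rothole",(345,199),None,.05),("brown",(259,192),(248,239),0),("red",(406,224),(389,189),0),("tape",(443,192),(386,156),0)]: two(n,a,b,z)
# planes: fit clouds
for nm,c in (("S",S),("D",D)):
    P=cloud(c); im=c["image"].astype(int)
    hsv=cv2.cvtColor(c["image"],cv2.COLOR_BGR2HSV)
    blue=(hsv[...,0]>100)&(hsv[...,0]<125)&(hsv[...,1]>130)
    for zc,nn in ((.074,"blocktop"),):
        m=blue&(abs(P[...,2]-zc)<.006)&(abs(P[...,0]-.55)<.3)&(abs(P[...,1])<.3)
        print(nm,nn,m.sum(),np.nanmean(P[m],0).round(4))
    near=(np.hypot(P[...,0]-px2w(S,341,162,z=.119)[0],P[...,1]-px2w(S,341,162,z=.119)[1])<.09)
    m=near&(abs(P[...,2]-.082)<.004); q=P[m][:,:2]; print(nm,"rotor top",m.sum(),q.mean(0).round(4),np.median(P[m][:,2]), (q.max(0)+q.min(0))/2, q.max(0)-q.min(0))
    red=((hsv[...,0]<8)|(hsv[...,0]>172))&(hsv[...,1]>110)
    m=near&red&(P[...,2]>.07); print("red",m.sum(),np.argwhere(m)[:,::-1].tolist()[:40], P[m].round(4).tolist()[:20])
    # dock plate rect
    w=(hsv[...,1]<40)&(hsv[...,2]>150)&(abs(P[...,2]-.008)<.006)
    d0=px2w(S,233,276,z=0); w&=np.hypot(P[...,0]-d0[0],P[...,1]-d0[1])<.17
    r=cv2.minAreaRect(P[w][:,:2].astype(np.float32)*1000); print(nm,"dock",w.sum(),r)
    d0=px2w(S,330,205,z=0.01)
    w=(abs(P[...,2]-.010)<.004)&(hsv[...,2]>90)&(hsv[...,1]<60)&(np.hypot(P[...,0]-d0[0],P[...,1]-d0[1])<.17)
    r=cv2.minAreaRect(P[w][:,:2].astype(np.float32)*1000); print(nm,"car",w.sum(),r, cv2.boxPoints(r).round(0).tolist())
E
python3 b.py
```

```text
knob [ 0.5992 -0.0692  0.119 ] [ 0.5917 -0.0772  0.119 ]
mouth [0.559  0.0236 0.05  ] [0.5745 0.0268 0.05  ]
carousel [ 0.6016 -0.0748  0.    ] [ 0.5999 -0.073   0.    ]
dock [ 0.5308  0.3326 -0.    ] [ 0.5287  0.3347 -0.    ]
rest [0.579  0.3469 0.045 ] [0.5797 0.3451 0.045 ]
shank [0.4845 0.3411 0.045 ] 
handle [0.4687 0.3882 0.045 ] [0.4649 0.397  0.045 ]
tip [0.4941 0.3017 0.045 ] [0.4993 0.2926 0.045 ]
rothole [ 0.5313 -0.0323  0.05  ] 
brown [0.7396 0.124  0.    ] [0.725  0.1233 0.    ]
red [ 0.3892 -0.1405  0.    ] [ 0.3955 -0.1404  0.    ]
tape [ 0.4099 -0.3185  0.    ] [ 0.4194 -0.3032  0.    ]
S blocktop 122 [0.5701 0.0116 0.0727]
S rotor top 1035 [ 0.5901 -0.0663] 0.081640049963987 [ 0.5958444  -0.07104196] [0.13450642 0.13634516]
red 0 [] []
S dock 4203 ((527.9008178710938, 350.66912841796875), (176.32215881347656, 258.3615417480469), 16.53124237060547)
S car 1773 ((580.6857299804688, -20.66998291015625), (150.9082794189453, 257.5993957519531), 15.126291275024414) [[474.0, 84.0], [541.0, -165.0], [687.0, -125.0], [620.0, 123.0]]
D blocktop 125 [0.5735 0.0148 0.0737]
D rotor top 952 [ 0.595  -0.0589] 0.08254825421200546 [ 0.5983328  -0.06263367] [0.13458413 0.14924214]
red 0 [] []
D dock 5715 ((527.189697265625, 356.91363525390625), (178.61090087890625, 270.5972595214844), 13.746599197387695)
D car 1811 ((582.8411865234375, -17.776168823242188), (149.30477905273438, 253.17413330078125), 15.594888687133789) [[477.0, 84.0], [545.0, -160.0], [689.0, -120.0], [621.0, 124.0]]
```

```bash
cat > b2.py <<'E'
from h import *
import pickle
S=pickle.load(open("scene0.pkl","rb"));D=pickle.load(open("side0.pkl","rb"))
ax=np.array([.597,-.072])
for c,(u,v),(u2,v2) in ((S,(342,184.3),(324.5,190.8)),(D,(325,181),(316,194))):
    p=px2w(c,u,v,z=.082);b=px2w(c,u2,v2,z=.074)
    d=p[:2]-ax;e=b[:2]-ax
    print(p.round(4),np.hypot(*d),np.degrees(np.arctan2(d[1],d[0])),"white",b.round(4),np.hypot(*e),np.degrees(np.arctan2(e[1],e[0])))
for nm,c in (("S",S),("D",D)):
    P=cloud(c)
    m=(np.hypot(P[...,0]-ax[0],P[...,1]-ax[1])<.04)&(P[...,2]>.118)
    q=P[m]; cc=q.mean(0); r=cv2.minAreaRect(q[:,:2].astype(np.float32)*1000); print(nm,m.sum(),cc,r,cv2.boxPoints(r).round().tolist())
    hsv=cv2.cvtColor(c["image"],cv2.COLOR_BGR2HSV)
    m=(np.hypot(P[...,0]-.48,P[...,1]-.36)<.1)&(P[...,2]>.03)&(P[...,2]<.075)
    o=m&(hsv[...,0]<22)&(hsv[...,0]>6)&(hsv[...,1]>150); r=cv2.minAreaRect(P[o][:,:2].astype(np.float32)*1000);print("orange",o.sum(),r,P[o][:,2].max())
E
python3 b2.py
```

```text
[ 0.5573 -0.0408  0.082 ] 0.05050592471053138 141.82326835453662 white [0.5726 0.0085 0.074 ] 0.08410240357483309 106.88325342120372
[ 0.5584 -0.04    0.082 ] 0.050137582909221365 140.33618979928437 white [0.5727 0.0073 0.074 ] 0.08294350201436192 107.0160608500064
S 59 [ 0.59155487 -0.06751704  0.12935324] ((594.9048461914062, -70.3377685546875), (8.813282012939453, 47.64832305908203), 51.09311294555664) [[574.0, -59.0], [611.0, -89.0], [616.0, -82.0], [579.0, -52.0]]
orange 295 ((463.49285888671875, 394.3110656738281), (38.5687370300293, 44.459835052490234), 17.906885147094727) 0.06382581768283035
D 96 [ 0.59734041 -0.06688975  0.1279028 ] ((598.3604736328125, -70.23190307617188), (14.587249755859375, 46.37616729736328), 49.42607116699219) [[576.0, -61.0], [611.0, -91.0], [621.0, -80.0], [585.0, -50.0]]
orange 109 ((466.9649353027344, 396.3072509765625), (34.75352096557617, 46.987098693847656), 11.233366012573242) 0.06392305867966841
```

Run:
```python
from h import *
import pickle
S=pickle.load(open("scene0.pkl","rb"));D=pickle.load(open("side0.pkl","rb"))
P=np.concatenate([cloud(S).reshape(-1,3),cloud(D).reshape(-1,3)])
P=P[~np.isnan(P[:,0])]
print("cols x 0.25..1.0 step .05; rows y")
for y in np.arange(.5,-.66,-.05):
    print("%5.2f"%y,[int(1000*max(P[(abs(P[:,0]-x)<.025)&(abs(P[:,1]-y)<.025)][:,2],default=-.001)) for x in np.arange(.15,1,.05)])
```

```text
cols x 0.25..1.0 step .05; rows y
 0.50 [-1, -1, 3, 5, 4, 3, 4, 3, 4, 4, 87, 84, 85, 85, 7, 4, 4]
 0.45 [-1, 4, 4, 4, 5, 5, 12, 12, 13, 11, 85, 84, 85, 84, 14, 12, 3]
 0.40 [-1, 5, 4, 5, 4, 9, 64, 63, 45, 51, 6, 85, 84, 6, 14, 13, 11]
 0.35 [-1, 4, 5, 5, 27, 4, 62, 57, 55, 56, 4, 5, 7, 94, 59, 10, 12]
 0.30 [-1, 5, 5, 16, 23, 4, 12, 54, 54, 53, 13, 104, 137, 105, 84, 10, 9]
 0.25 [-1, 5, 5, 13, 5, 5, 12, 13, 14, 15, 14, 137, 137, 107, 86, 11, 5]
 0.20 [-1, 4, 5, 5, 5, 5, 5, 15, 11, 5, 7, 103, 106, 107, 90, 8, 5]
 0.15 [5, 6, 4, 6, 16, 6, 6, 5, 5, 5, 5, 4, 56, 9, 9, 4, 79]
 0.10 [229, 5, 5, 6, 28, 5, 4, 15, 15, 15, 14, 32, 55, 12, 4, 4, 78]
 0.05 [371, 4, 5, 5, 26, 6, 5, 16, 72, 77, 14, 6, 10, 65, 5, 5, 78]
 0.00 [512, 503, 4, 6, 6, 6, 4, 15, 85, 98, 94, 7, 12, 65, 77, 127, 79]
-0.05 [635, 709, 703, 6, 7, 9, 6, 15, 127, 135, 97, 4, 12, 54, 102, 125, 80]
-0.10 [721, 715, 701, 5, 6, 34, 6, 11, 99, 135, 97, 14, 12, 13, 136, 76, 81]
-0.15 [726, 3, 6, 5, 45, 43, 5, 5, 82, 86, 82, 4, 13, 13, 132, 76, 80]
-0.20 [-1, 3, 6, 5, 8, 5, 7, 4, 5, 6, 8, 7, 147, 205, 241, 125, 81]
-0.25 [-1, 3, 3, 6, 8, 20, 21, 5, 5, 9, 9, 37, 154, 264, 256, 6, 81]
-0.30 [-1, 1, 4, 4, 5, 22, 22, 5, 5, 9, 11, 111, 189, 263, 273, 4, 6]
-0.35 [-1, 4, 2, 4, 4, 24, 20, 5, 7, 10, 10, 117, 198, 264, 273, 5, 6]
-0.40 [-1, 5, 4, 3, 4, 4, 4, 5, 6, 9, 9, 118, 199, 262, 273, 2, 3]
-0.45 [-1, 5, 5, 3, 6, 5, 7, 7, 5, 5, 6, 92, 162, 264, 238, 72, 84]
-0.50 [337, 335, 5, 5, 4, 5, 126, 126, 134, 149, 139, 132, 135, 111, -4, 43, 128]
-0.55 [470, 468, 5, 3, 3, 3, 128, 127, 135, 150, 144, 139, 138, 28, 4, 128, 130]
-0.60 [413, 460, 5, 6, 5, 3, 127, 142, 143, 150, 145, 139, 134, -1, 8, 6, 127]
-0.65 [358, 392, 6, 6, 3, 4, 126, 145, 143, 143, 166, 190, 180, 114, -2, 5, 5]
```

```bash
python3 -m creep '[[1,30,38,0,0.14],[1,61,75,0,0.28],[1,92,112,0,0.42],[1,123,150,0,0.56],[1,154,188,0,0.70],[1,185,226,0,0.84],[1,216,264,0,0.98],[1,247,302,0,1.12]]'
```

```text
time_s: 2.9
tcp_pos: [0.4092, -0.3001, 0.242]
ee_rot: [[0.001, -0.983, 0.183], [-0.0, 0.183, 0.983], [-1.0, -0.001, -0.0]]
wrist_force: [-0.1, -0.7, 0.1]
gripper_width: 1.005
```

```bash
python3 -c "
from station import *;import numpy as np
s=sense();print(s['tcp_pos'],np.round(s['ee_rot'],3).tolist(),s['joints'])"
```

```text
[ 0.40916468 -0.30012351  0.24199229] [[0.001, -0.983, 0.183], [-0.0, 0.183, 0.983], [-1.0, -0.001, -0.0]] [-1.78994301e+01  1.05085028e+01 -1.57470696e+01  9.15499814e-03
 -6.36884537e+01  7.35199932e+00]
```

```bash
python3 -m creep '[[0.7,28,34,0,0.14],[0.7,56,69,0,0.28],[0.7,84,103,0,0.42],[0.6,112,137,0,0.56],[0.6,150,183,0,0.70],[0.6,188,229,0,0.84],[0.6,188,229,0,0.98],[0.6,188,229,0,1.066]]'
cat > look.py <<'E'
from h import *
import pickle,sys
tag=sys.argv[1]; 
s=sense();print(s["time_s"],np.round(s["tcp_pos"],4),np.round(s["joints"],1),"yaw",np.degrees(np.arctan2(s["ee_rot"][1][2],s["ee_rot"][0][2])),"F",np.round(s["wrist_force"],1),s["gripper_width"])
for n in sys.argv[2].split(","):
    c=capture(n); cv2.imwrite(f"pics/{n}{tag}.png",c["image"]); pickle.dump((c,s),open(f"{n}{tag}.pkl","wb"))
E
python3 look.py 1 wrist
```

```text
time_s: 3.7
tcp_pos: [0.599, -0.0685, 0.2413]
ee_rot: [[0.001, -0.629, -0.777], [0.001, -0.777, 0.629], [-1.0, -0.001, -0.0]]
wrist_force: [-0.3, -0.2, -0.6]
gripper_width: 0.602
3.7 [ 0.599  -0.0685  0.2413] [  8.8  19.9  -2.9  -0.  -67.2  42.2] yaw 140.99229772396643 F [-0.3 -0.2 -0.6] 0.601901013934881
```

View pics/wrist1.png

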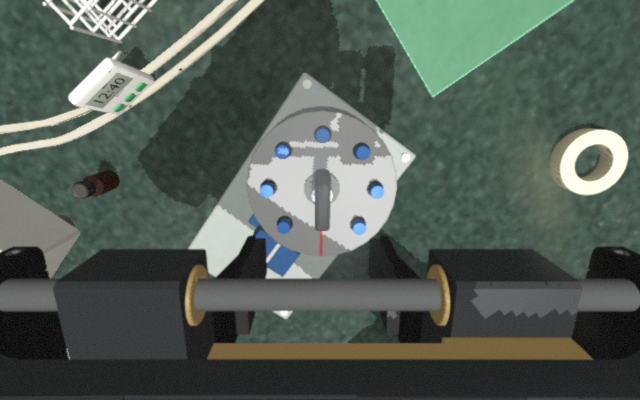

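The wrist view shows the knob bar upright in the image at (322,200), with the red line at (321,243), nearly aligned with the tool. The block's white line is at (281,252).

Run:
```python
from h import *
import pickle
c,s=pickle.load(open("wrist1.pkl","rb"))
P=cloud(c)
near=np.hypot(P[...,0]-.597,P[...,1]+.07)<.1
m=near&(abs(P[...,2]-.082)<.004); q=P[m][:,:2].astype(np.float32)*1000
(cx,cy),r=cv2.minEnclosingCircle(q); print("rotor circ",cx,cy,r,np.median(P[m][:,2]))
m=near&(P[...,2]>.12); q=P[m]; print("knob",m.sum(),q[:,2].max(),cv2.minAreaRect(q[:,:2].astype(np.float32)*1000),cv2.boxPoints(cv2.minAreaRect(q[:,:2].astype(np.float32)*1000)).round(1).tolist())
hsv=cv2.cvtColor(c["image"],cv2.COLOR_BGR2HSV)
red=near&((hsv[...,0]<8)|(hsv[...,0]>172))&(hsv[...,1]>110)&(P[...,2]>.07)
q=P[red]; print("red",red.sum(),q.mean(0)); d=q.mean(0)[:2]-np.array([cx,cy])/1000; print(np.degrees(np.arctan2(d[1],d[0])),np.hypot(*d))
vx,vy,_,_=cv2.fitLine(q[:,:2].astype(np.float32),cv2.DIST_L2,0,.01,.01).ravel(); print("line",np.degrees(np.arctan2(vy,vx)))
blue=(hsv[...,0]>95)&(hsv[...,0]<125)&(hsv[...,1]>120)
m=near&(abs(P[...,2]-.074)<.004)&(np.hypot(P[...,0]-.57,P[...,1]-.01)<.04)
r=cv2.minAreaRect(P[m][:,:2].astype(np.float32)*1000);print("block",m.sum(),r)
a=c["image"][150:330,200:440]; cv2.imwrite("pics/w1c.png",cv2.resize(a,None,fx=3.3,fy=3.3,interpolation=cv2.INTER_CUBIC))
for t in ("knob",(322,200)),:
    print(px2w(c,*t[1],z=.132))
for n in ["rotor_knob","carousel"]: 
    pass
w=(abs(P[...,2]-.010)<.004)&(hsv[...,1]<60)&(hsv[...,2]>80)&(np.hypot(P[...,0]-.58,P[...,1]+.02)<.17)
r=cv2.minAreaRect(P[w][:,:2].astype(np.float32)*1000);print("plate",w.sum(),r)
```

```text
rotor circ 596.4574584960938 -71.64845275878906 67.92456817626953 0.08191798226324482
knob 87206 0.33589277510752746 ((605.5068359375, -73.71869659423828), (173.79762268066406, 60.8525390625), 51.0555305480957) [[527.2000122070312, -122.19999694824219], [574.5, -160.39999389648438], [683.7999877929688, -25.299999237060547], [636.5, 13.0]]
red 76 [ 0.57888822 -0.05112959  0.16207813]
130.57173203177328 0.027012989318276056
line 37.40863
block 895 ((573.8275756835938, 9.053653717041016), (46.18985366821289, 30.275314331054688), 15.329046249389648)
[ 0.59909851 -0.07317597  0.132     ]
plate 7289 ((582.2847900390625, -21.616928100585938), (150.0955352783203, 254.14361572265625), 15.5597505569458)
```

View pics/w1c.png

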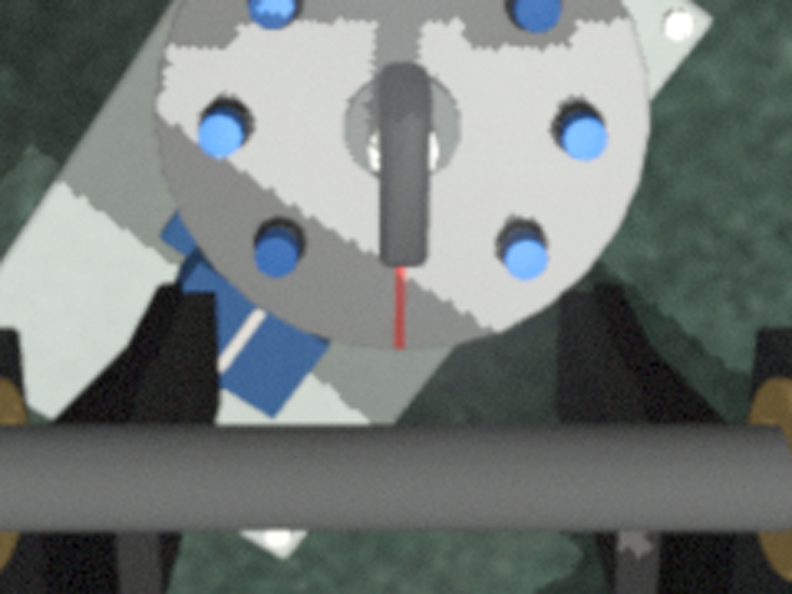

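Run:
```python
from h import *
import pickle
c,s=pickle.load(open("wrist1.pkl","rb"))
a=px2w(c,322.1,230.5,z=.082);b=px2w(c,321.2,254.5,z=.082);ax=np.array([.5965,-.0717])
for p in (a,b): d=p[:2]-ax; print(p,np.hypot(*d),np.degrees(np.arctan2(d[1],d[0])))
d=b-a;print(np.degrees(np.arctan2(d[1],d[0])))
k1=px2w(c,200+405/3.3,150+66/3.3,z=.132);k2=px2w(c,200+403/3.3,150+264/3.3,z=.132);print((k1+k2)/2,np.degrees(np.arctan2(*(k2-k1)[[1,0]])),np.linalg.norm(k2-k1))
```

```text
[ 0.56399726 -0.04599247  0.082     ] 0.04144038048189277 141.6583214181658
[ 0.54543754 -0.02998891  0.082     ] 0.06593321926573867 140.75584848658752
139.2296642423079
[ 0.59842906 -0.07304432  0.132     ] 140.6983446946357 0.0475393184640205
```

```bash
python3 -m creep '[[0.45,-2.5,-3,-40,0],[0.4,-2.5,-3,-80,0],[0.4,-2.5,-3,-110,0],[0.4,-2.5,-3,-118,0],[0,-2.5,-3,-118,0],[0,-2.5,-3,-118,0],[0,-2.5,-3,-118,0],[0,-2.5,-3,-118,0]]'
```

```text
time_s: 4.55
tcp_pos: [0.5971, -0.0723, 0.1256]
ee_rot: [[0.005, -0.629, -0.778], [0.001, -0.778, 0.629], [-1.0, -0.004, -0.003]]
wrist_force: [-2.0, -5.0, 8.9]
gripper_width: 0.164
```

```bash
python3 -m creep '[[0,0,0,0,0],[0,0,0,0,0],[0,0,0,0,-0.13],[0,0,0,0,-0.26],[0,0,0,0,-0.39],[0,0,0,0,-0.52],[0,0,0,0,-0.617],[0,0,0,0,-0.617]]'; python3 look.py 2 wrist
```

```text
time_s: 5.35
tcp_pos: [0.5969, -0.0725, 0.1267]
ee_rot: [[0.004, -0.963, -0.271], [-0.003, -0.271, 0.963], [-1.0, -0.003, -0.004]]
wrist_force: [-3.4, -0.0, 5.5]
gripper_width: 0.138
5.35 [ 0.5969 -0.0725  0.1267] [  8.6  25.5 -12.    0.2 -52.3   7. ] yaw 105.6993604134755 F [-3.4 -0.   5.5] 0.13833909549583906
```

View pics/wrist2.png

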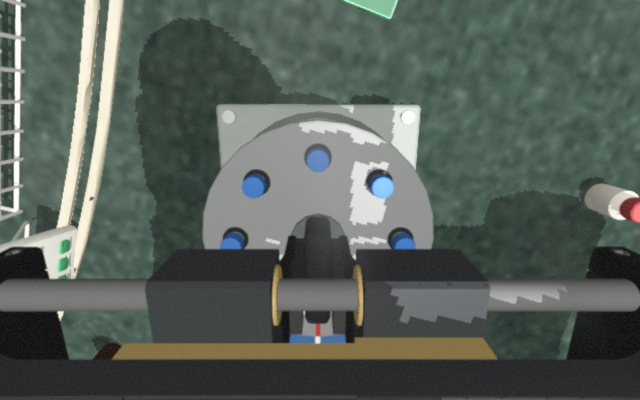

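Red line (318,330) and white line (318,340) now look in line. I'll release, rise and check.

```bash
python3 -m creep '[[0.5,0,0,0,0],[0.5,0,0,0,0],[0.5,0,0,0,0],[0.5,0,0,30,0],[0.5,0,0,75,0],[0.5,-10,30,110,0],[0.5,-20,60,130,0],[0.5,-20,60,130,0]]'; python3 look.py 3 wrist,scene,side
python3 - <<'E'
import cv2
a=cv2.imread("pics/wrist3.png"); cv2.imwrite("pics/w3c.png",cv2.resize(a[60:260,200:440],None,fx=3,fy=3,interpolation=cv2.INTER_CUBIC))
E
```

```text
time_s: 6.2
tcp_pos: [0.5777, -0.0101, 0.2605]
ee_rot: [[0.011, -0.961, -0.276], [-0.001, -0.276, 0.961], [-1.0, -0.011, -0.004]]
wrist_force: [0.7, -0.4, 0.0]
gripper_width: 0.494
6.2 [ 0.5777 -0.0101  0.2605] [ 15.2  16.4  -5.2   0.3 -67.8   0.8] yaw 106.03906858081763 F [ 0.7 -0.4  0. ] 0.4936033404720299
```

View pics/w3c.png

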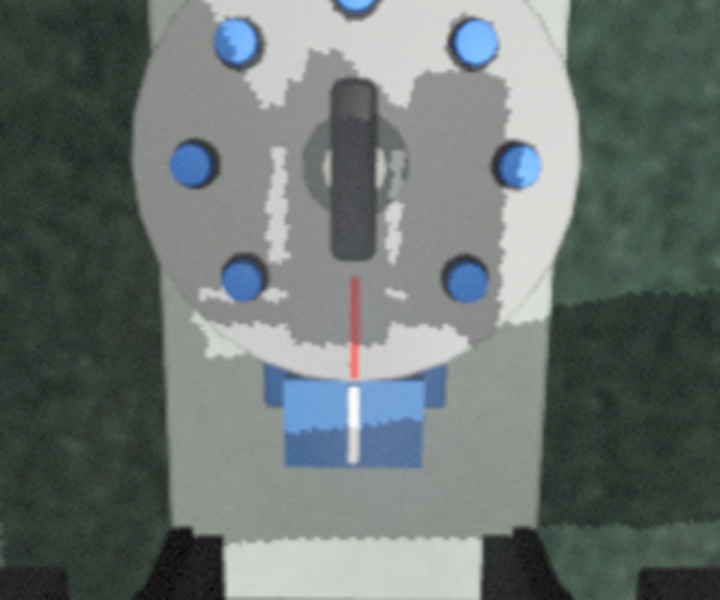

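View pics/wrist3.png

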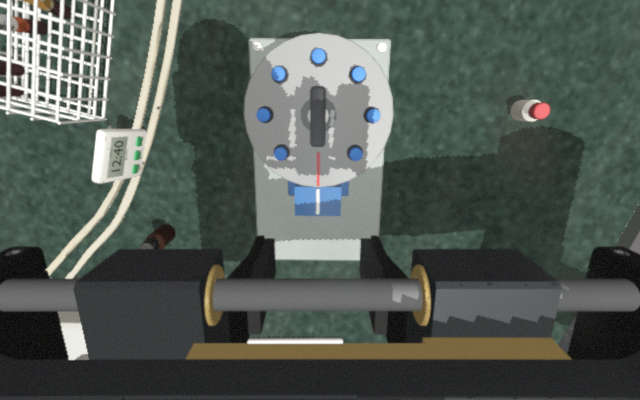

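Red (317.9,185) and white (317.4,190) line up. Next I'll take exact numbers for the block, rotor and yaw.

```bash
cat > car.py <<'E'
from h import *
import pickle
c,s=pickle.load(open("wrist3.pkl","rb"))
P=cloud(c); near=np.hypot(P[...,0]-.597,P[...,1]+.07)<.1
m=near&(abs(P[...,2]-.082)<.003); (cx,cy),r=cv2.minEnclosingCircle(P[m][:,:2].astype(np.float32)*1000);print("rotor",cx,cy,r)
m=(abs(P[...,2]-.074)<.003)&(np.hypot(P[...,0]-.573,P[...,1]-.009)<.035)
r=cv2.minAreaRect(P[m][:,:2].astype(np.float32)*1000);print("block",r)
hsv=cv2.cvtColor(c["image"],cv2.COLOR_BGR2HSV)
w=(abs(P[...,2]-.010)<.004)&(hsv[...,1]<60)&(hsv[...,2]>80)&(np.hypot(P[...,0]-.58,P[...,1]+.02)<.17)
print("plate",cv2.minAreaRect(P[w][:,:2].astype(np.float32)*1000))
f=lambda u,v,z:px2w(c,200+u/3,60+v/3,z=z)
a,b=f(355,278,.082),f(354,377,.082);e,g=f(353,388,.074),f(352.5,463,.074)
for x,y in((a,b),(e,g),(a,g)): d=y-x;print(x,y,np.degrees(np.arctan2(d[1],d[0])))
E
python3 car.py
```

```text
rotor 596.263916015625 -71.47045135498047 67.91815185546875
block ((573.443603515625, 9.269756317138672), (45.76615905761719, 30.408771514892578), 15.479238510131836)
plate ((581.9912109375, -21.083969116210938), (149.9901123046875, 254.352294921875), 15.630819320678711)
[ 0.58656873 -0.03813607  0.082     ] [ 0.57810849 -0.00769608  0.082     ] 105.53228980852352
[ 0.57690985 -0.00215031  0.074     ] [0.56990207 0.02276506 0.074     ] 105.70935810181993
[ 0.58656873 -0.03813607  0.082     ] [0.56990207 0.02276506 0.074     ] 105.3052491789014
```

```bash
python3 -m creep '[[0.6,-9,48,0,0],[0.6,-18,97,0,0],[0.6,-27,145,0,0],[0.6,-37,194,0,0],[0.6,-46,242,0,0],[0.6,-55,291,0,0],[0.6,-65,340,0,0],[0.6,-75,385,0,0]]'; python3 look.py 4 wrist
```

```text
time_s: 7.15
tcp_pos: [0.501, 0.3733, 0.2533]
ee_rot: [[-0.0, -0.962, -0.272], [-0.006, -0.272, 0.962], [-1.0, 0.002, -0.005]]
wrist_force: [1.7, 0.3, 0.7]
gripper_width: 0.601
7.15 [0.501  0.3733 0.2533] [ 51.6  21.7   1.6   0.2 -70.1 -35.9] yaw 105.78468529060933 F [1.7 0.3 0.7] 0.6011004017596115
```

View pics/wrist4.png

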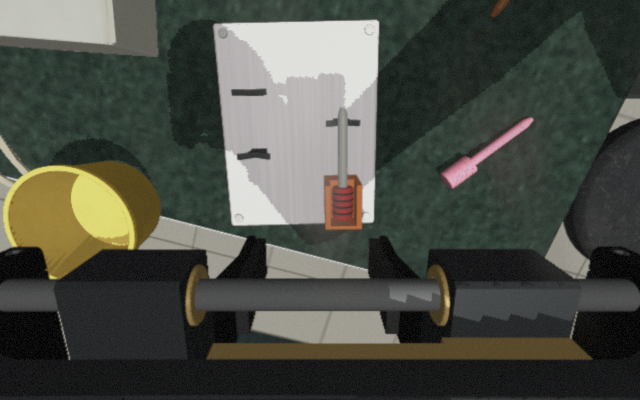

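The wrist view over the dock shows the steel pin from tip (343,108) to shoulder (343,186), its red handle in the pocket at (344,205), and rest forks at (249,92) and (254,154). The pink look-alike at (490,150) is off to the side.

```bash
cat > dock.py <<'E'
from h import *
import pickle
c,s=pickle.load(open("wrist4.pkl","rb"))
P=cloud(c); hsv=cv2.cvtColor(c["image"],cv2.COLOR_BGR2HSV)
w=(abs(P[...,2]-.008)<.004)&(hsv[...,1]<50)&(hsv[...,2]>90)&(np.hypot(P[...,0]-.53,P[...,1]-.334)<.16)
r=cv2.minAreaRect(P[w][:,:2].astype(np.float32)*1000);print("plate",w.sum(),r)
u=np.array([np.cos(np.radians(-74.4)),np.sin(np.radians(-74.4))]);
th=np.radians(r[2] if r[2]<45 else r[2]-90); ux=np.array([np.sin(th),-np.cos(th)]); uy=np.array([np.cos(th),np.sin(th)]); o=np.array(r[0])/1000
print("x axis yaw",np.degrees(np.arctan2(ux[1],ux[0])))
L=np.stack([(P[...,:2]-o)@ux,(P[...,:2]-o)@uy],-1)*1000
m=(P[...,2]>.035)&(P[...,2]<.075)&(abs(L[...,0])<110)&(abs(L[...,1])<80)
cnt,lab=cv2.connectedComponents(m.astype(np.uint8))
for i in range(1,cnt):
    k=lab==i
    if k.sum()>8: print(i,k.sum(),"L min",L[k].min(0).round(1),"max",L[k].max(0).round(1),"z",P[k][:,2].min().round(4),P[k][:,2].max().round(4),"px",np.argwhere(k).mean(0)[::-1].round())
# shank
k=m&(hsv[...,1]<60)&(abs(L[...,1]+45)<8)&(L[...,0]<10+30)&(L[...,0]>-55)&(P[...,2]>.043)
q=L[k];print("shank",k.sum(),q.min(0),q.max(0),P[k][:,2].max())
pf=np.polyfit(q[:,0],q[:,1],1);print("line y=",pf)
tip=px2w(c,343,108,z=.045); print("tip",tip,((tip[:2]-o)@ux*1000,(tip[:2]-o)@uy*1000))
sh=px2w(c,343,185.5,z=.05); print("shoulder",sh,((sh[:2]-o)@ux*1000,(sh[:2]-o)@uy*1000))
for nm,p in (("rest",(0,50)),("shank",(-17,-45))): print(nm,o+ux*p[0]/1000+uy*p[1]/1000)
a=c["image"][70:240,210:390]; cv2.imwrite("pics/w4c.png",cv2.resize(a,None,fx=3.5,fy=3.5,interpolation=cv2.INTER_CUBIC))
E
python3 dock.py
```

```text
plate 27721 ((531.6148071289062, 335.8464660644531), (170.59657287597656, 219.60496520996094), 17.01849937438965)
x axis yaw -72.98150062561035
1 239 L min [38.  28.2] max [43.9 61.6] z 0.0365 0.0531 px [249.  92.]
2 2556 L min [-97.5 -64.1] max [ 24.8 -26. ] z 0.035 0.0632 px [343. 183.]
3 226 L min [-24.   28.2] max [-17.7  61.7] z 0.0351 0.0534 px [254. 155.]
shank 801 [-54.95433764 -52.58966776] [ 24.81856241 -37.58333495] 0.05204217845253112
line y= [-7.24299074e-03 -4.48303440e+01]
tip [0.49498747 0.29977391 0.045     ] (np.float64(23.772840519280543), np.float64(-45.58117355189758))
shoulder [0.47283776 0.37357894 0.05      ] (np.float64(-53.28307029014251), np.float64(-45.15966075670475))
rest [0.57942532 0.35048049]
shank [0.48360978 0.33893142]
```

View pics/w4c.png

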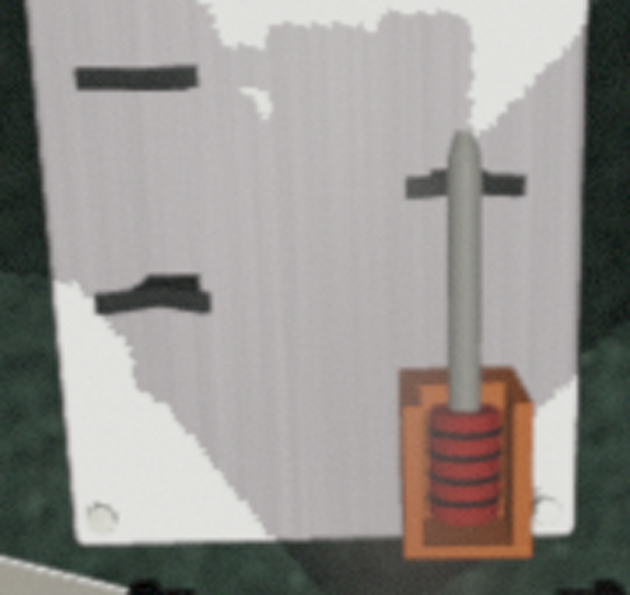

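```bash
python3 -m creep '[[0.4,-8,-18,-20,0.01],[0.4,-16.8,-36.3,-60,0.021],[0.4,-16.8,-36.3,-105,0.021],[0.4,-16.8,-36.3,-150,0.021],[0.4,-16.8,-36.3,-185,0.021],[0.4,-16.8,-36.3,-200,0.021],[0.4,-16.8,-36.3,-208,0.021],[0.4,-16.8,-36.3,-208,0.021]]'; python3 look.py 5 wrist
```

```text
time_s: 8.0
tcp_pos: [0.4831, 0.3416, 0.0425]
ee_rot: [[-0.002, -0.955, -0.296], [-0.006, -0.296, 0.955], [-1.0, 0.003, -0.006]]
wrist_force: [0.6, 0.4, 0.4]
gripper_width: 0.401
8.0 [0.4831 0.3416 0.0425] [ 51.   31.  -17.4   0.2 -41.9 -34. ] yaw 107.21412776180321 F [0.6 0.4 0.4] 0.4008164146122077
```

View pics/wrist5.png

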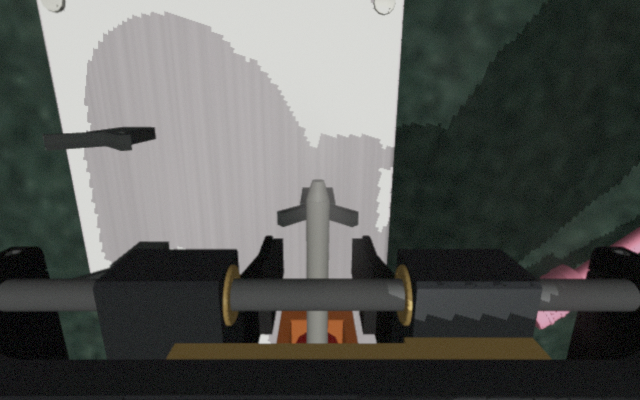

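```bash
python3 -m creep '[[0.4,1,-4,2,0],[0.4,1,-4,2,0],[0,1,-4,2,0],[0,1,-4,2,0],[0,1,-4,2,0],[0,1,-4,2,0],[0,1,-4,2,0],[0,1,-4,2,0]]'; python3 look.py 6 wrist
```

```text
time_s: 8.85
tcp_pos: [0.4845, 0.3384, 0.046]
ee_rot: [[0.0, -0.955, -0.296], [-0.004, -0.296, 0.955], [-1.0, 0.001, -0.004]]
wrist_force: [-1.1, -0.7, 1.3]
gripper_width: 0.103
8.85 [0.4845 0.3384 0.046 ] [ 50.7  30.6 -17.5   0.2 -42.1 -33.6] yaw 107.2388105337396 F [-1.1 -0.7  1.3] 0.10324541285932136
```

```bash
python3 -m creep '[[0,0,0,0,0],[0,0,0,8,0],[0,0,0,20,0],[0,0,0,35,0],[0,0,0,50,0],[0,0,0,65,0],[0,0,0,65,0],[0,0,0,65,0]]'; python3 look.py 7 wrist,side
python3 - <<'E'
import cv2,numpy as np
a=cv2.imread("pics/side7.png")[220:370,230:450]; b=cv2.imread("pics/wrist7.png")[100:380]
cv2.imwrite("pics/c7.png",np.vstack([cv2.resize(b,(640,280)),cv2.resize(a,(440,300))[:, :440].copy() if 0 else cv2.copyMakeBorder(cv2.resize(a,(440,300)),0,0,0,200,0)]))
E
```

```text
time_s: 9.7
tcp_pos: [0.4845, 0.3384, 0.1115]
ee_rot: [[0.001, -0.955, -0.296], [-0.003, -0.296, 0.955], [-1.0, 0.0, -0.003]]
wrist_force: [-0.7, -0.4, -1.3]
gripper_width: 0.105
9.7 [0.4845 0.3384 0.1115] [ 50.7  25.8 -14.2   0.2 -50.2 -33.6] yaw 107.22502627825115 F [-0.7 -0.4 -1.3] 0.1051828146524925
```

View pics/c7.png

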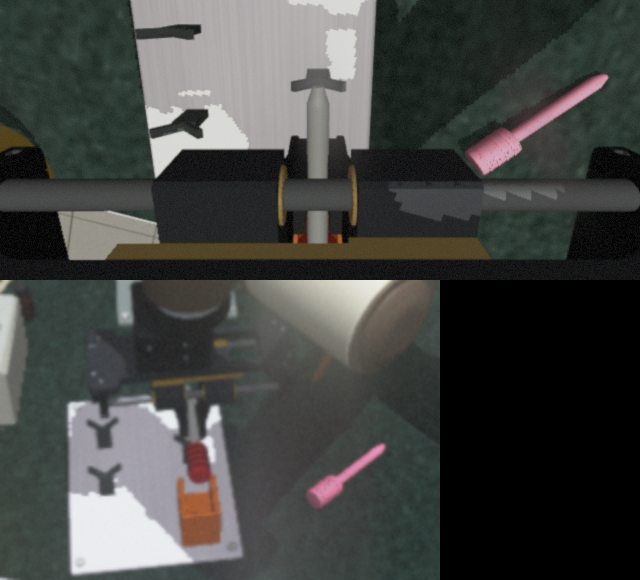

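```bash
python3 -m creep '[[0,20,0.5,0,0],[0,45,1,0,0],[0,70,1.7,0,0],[0,93,2.3,0,0],[0,93,2.3,0,0],[0,93,2.3,-15,0],[0,93,2.3,-30,0],[0,93,2.3,-35,0]]'; python3 look.py 8 wrist
```

```text
time_s: 10.6
tcp_pos: [0.5746, 0.339, 0.0718]
ee_rot: [[-0.006, -0.955, -0.296], [-0.009, -0.296, 0.955], [-1.0, 0.009, -0.007]]
wrist_force: [-0.6, -0.2, -1.1]
gripper_width: 0.1
10.6 [0.5746 0.339  0.0718] [ 44.5  34.8  -4.2   0.2 -51.6 -27.3] yaw 107.229337452706 F [-0.6 -0.2 -1.1] 0.09975905883588045
```

View pics/wrist8.png

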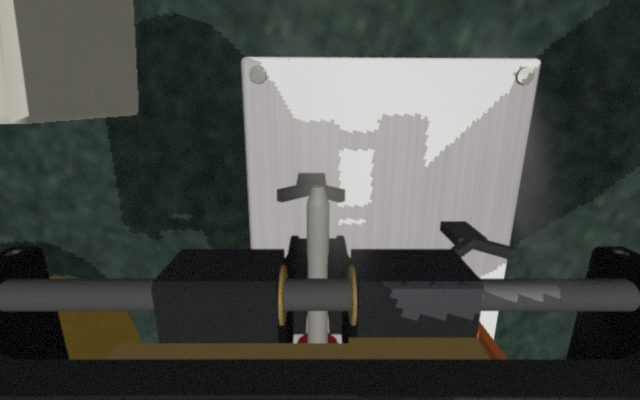

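```bash
python3 -m creep '[[0,3,1.7,0,0],[0,3,1.7,0,0],[0,3,1.7,-4,0],[0,3,1.7,-8,0],[0,3,1.7,-12,0],[0,3,1.7,-12,0],[0,3,1.7,-12,0],[0,3,1.7,-12,0]]'; python3 look.py 9 wrist
python3 - <<'E'
import cv2
a=cv2.imread("pics/wrist9.png"); cv2.imwrite("pics/w9c.png",cv2.resize(a[140:360,200:440],None,fx=2.7,fy=2.7,interpolation=cv2.INTER_CUBIC))
E
```

```text
time_s: 11.45
tcp_pos: [0.578, 0.3409, 0.0601]
ee_rot: [[-0.006, -0.955, -0.296], [-0.009, -0.296, 0.955], [-1.0, 0.008, -0.007]]
wrist_force: [0.4, 0.1, -0.0]
gripper_width: 0.1
11.45 [0.578  0.3409 0.0601] [ 44.4  35.9  -4.1   0.2 -50.6 -27.3] yaw 107.24375375997187 F [ 0.4  0.1 -0. ] 0.09971980025668312
```

View pics/w9c.png

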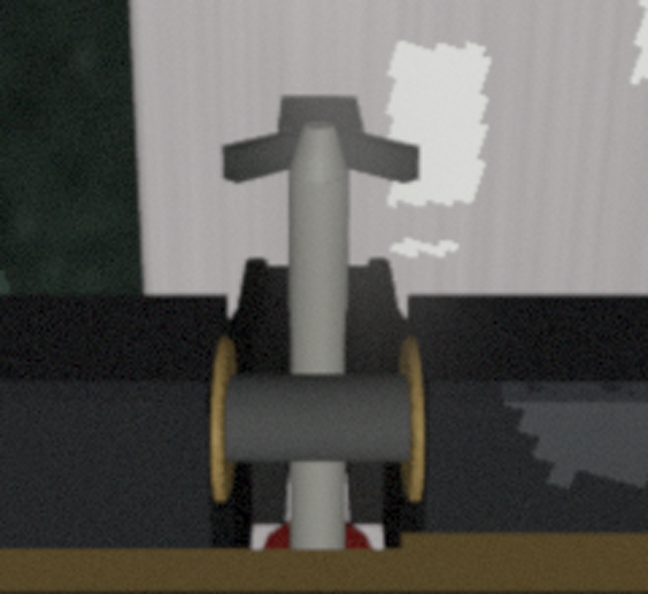

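The pin (column 318) is now centred over the fork (222–418 in the crop, centre 320). I'll lower it and let go.

```bash
python3 -m creep '[[0,0,0,-5,0],[0,0,0,-10,0],[0,0,0,-14,0],[0,0,0,-14,0],[0,0,0,-14,0],[0,0,0,-14,0],[0,0,0,-14,0],[0,0,0,-14,0]]'
```

```text
time_s: 12.3
tcp_pos: [0.5777, 0.3407, 0.046]
ee_rot: [[-0.006, -0.955, -0.296], [-0.009, -0.296, 0.955], [-1.0, 0.009, -0.007]]
wrist_force: [-2.2, 0.4, 1.3]
gripper_width: 0.099
```

```bash
python3 -m creep '[[0.4,0,0,0,0],[0.4,0,0,0,0],[0.4,0,0,0,0],[0.4,0,0,0,0],[0.4,0,0,20,0],[0.4,0,0,50,0],[0.4,-10,32,85,0],[0.4,-21,65,120,0]]'; python3 look.py 10 wrist,side
python3 - <<'E'
import cv2
a=cv2.imread("pics/wrist10.png"); cv2.imwrite("pics/w10c.png",cv2.resize(a[20:260,200:440],None,fx=2.4,fy=2.4,interpolation=cv2.INTER_CUBIC))
E
```

```text
time_s: 13.1
tcp_pos: [0.5569, 0.4054, 0.1673]
ee_rot: [[-0.006, -0.956, -0.294], [-0.01, -0.294, 0.956], [-1.0, 0.009, -0.007]]
wrist_force: [0.8, -0.0, -0.8]
gripper_width: 0.397
13.1 [0.5569 0.4054 0.1673] [ 49.5  31.5   5.1   0.1 -64.2 -32.4] yaw 107.11142970857169 F [ 0.8 -0.  -0.8] 0.39680402869232995
```

View pics/w10c.png

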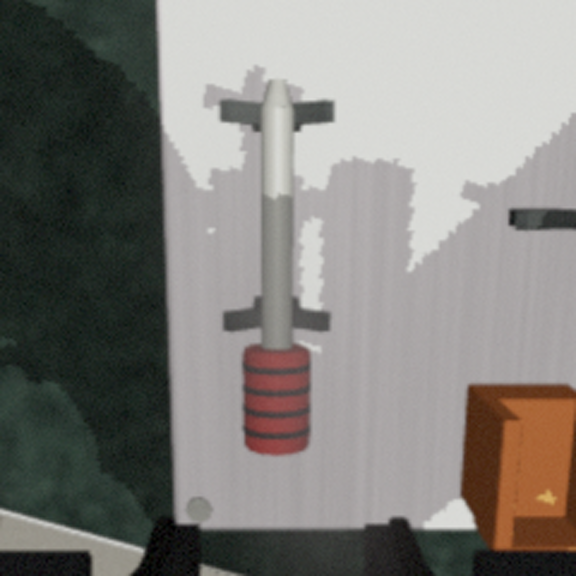

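The pin lies in both forks, let go, with its handle beyond the rear fork at crop (277,398). Next I'll measure the handle.

Run:
```python
from h import *
import pickle
c,s=pickle.load(open("wrist10.pkl","rb"))
f=lambda u,v,z:px2w(c,200+u/2.4,20+v/2.4,z=z)
o=np.array([.5316,.3358]);ux=np.array([.2926,-.9562]);uy=np.array([.9562,.2926])
P=cloud(c); hsv=cv2.cvtColor(c["image"],cv2.COLOR_BGR2HSV)
L=np.stack([(P[...,:2]-o)@ux,(P[...,:2]-o)@uy],-1)*1000
m=(abs(L[...,1]-45)<20)&(abs(L[...,0])<80)&(P[...,2]>.038)&(P[...,2]<.07)
red=m&((hsv[...,0]<8)|(hsv[...,0]>172))&(hsv[...,1]>90)
q=L[red];print("red",red.sum(),q.min(0),q.max(0),P[red][:,2].max())
sh=m&(hsv[...,1]<50)&(abs(L[...,1]-45)<6)&(P[...,2]>.044);q=L[sh];print("sh",q.min(0),q.max(0),P[sh][:,2].max());pf=np.polyfit(q[:,0],q[:,1],1);print(pf,"pin yaw",-72.98+np.degrees(np.arctan(pf[0])))
z=[np.median(P[sh&(abs(L[...,0]-x)<3)][:,2]).round(4) for x in (-10,10,25)];print(z)
p=px2w(c,200+277/2.4,20+80/2.4,z=.045);print("tip",p,(p[:2]-o)@ux,(p[:2]-o)@uy)
h=o+ux*-.047+uy*.045;print("handle pred",h)
h=P[red].mean(0);print(h)
```

```text
red 755 [-63.48188302  35.91746791] [-30.29595517  55.58328857] 0.05712073580603799
sh [-57.78302052  39.07418759] [49.62736378 50.67772647] 0.05757187298465
[-2.34349159e-03  4.51071420e+01] pin yaw -73.11427193153865
[np.float64(0.049), np.float64(0.049), np.float64(0.0489)]
tip [0.58910628 0.3016085  0.045     ] 0.0495202468908787 0.0449830690219285
handle pred [0.5608768 0.3939084]
[0.5619272  0.39374041 0.05374447]
```

```bash
python3 -m creep '[[0.45,3.6,-9.5,-30,0],[0.45,3.6,-9.5,-65,0],[0.45,3.6,-9.5,-95,0],[0.45,3.6,-9.5,-112,0],[0.45,3.6,-9.5,-122,0],[0.45,3.6,-9.5,-122,0],[0.45,3.6,-9.5,-122,0],[0.45,3.6,-9.5,-122,0]]'; python3 look.py 11 wrist
```

```text
time_s: 14.0
tcp_pos: [0.5626, 0.4025, 0.0524]
ee_rot: [[0.006, -0.954, -0.301], [0.002, -0.301, 0.954], [-1.0, -0.007, -0.0]]
wrist_force: [-0.2, 0.7, -0.5]
gripper_width: 0.452
14.0 [0.5626 0.4025 0.0524] [ 49.   37.7  -1.8   0.3 -50.2 -31.7] yaw 107.53005798300484 F [-0.2  0.7 -0.5] 0.4517376554572977
```

View pics/wrist11.png

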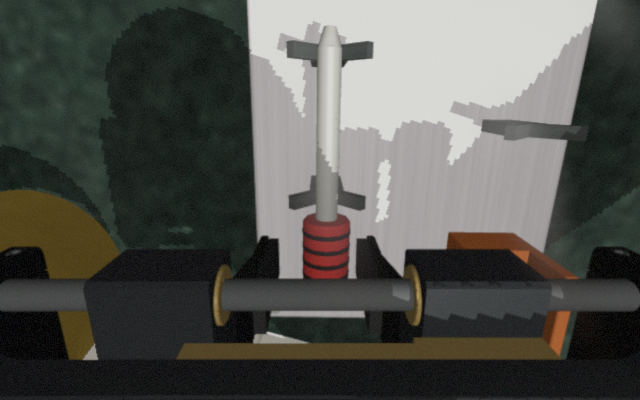

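```bash
python3 -m creep '[[0.45,-2,-6.6,-7.4,-0.008],[0.45,-2,-6.6,-7.4,-0.008],[0.45,-2,-6.6,-7.4,-0.008],[0,-2,-6.6,-7.4,-0.008],[0,-2,-6.6,-7.4,-0.008],[0,-2,-6.6,-7.4,-0.008],[0,-2,-6.6,-7.4,-0.008],[0,-2,-6.6,-7.4,-0.008]]'; python3 look.py 12 wrist
```

```text
time_s: 14.85
tcp_pos: [0.5607, 0.396, 0.0451]
ee_rot: [[0.007, -0.956, -0.294], [0.002, -0.294, 0.956], [-1.0, -0.007, 0.0]]
wrist_force: [0.4, -1.0, 0.1]
gripper_width: 0.242
14.85 [0.5607 0.396  0.0451] [ 48.8  37.7  -3.    0.3 -48.9 -31.9] yaw 107.07632208256967 F [ 0.4 -1.   0.1] 0.24235211260240722
```

View pics/wrist12.png

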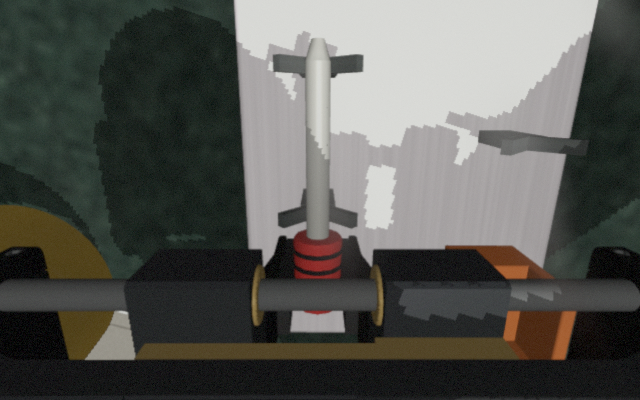

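```bash
python3 -m creep '[[0,0,0,5,0],[0,0,0,20,0],[0,0,0,40,0],[0,0,0,55,0],[0,0,-15,60,-0.005],[0,-2,-45,60,-0.012],[0,-6,-85,60,-0.023],[0,-10,-125,60,-0.023]]'; python3 look.py 13 wrist
```

```text
time_s: 15.7
tcp_pos: [0.5497, 0.2689, 0.105]
ee_rot: [[0.006, -0.962, -0.271], [0.002, -0.271, 0.962], [-1.0, -0.006, 0.0]]
wrist_force: [0.8, -0.2, -0.8]
gripper_width: 0.244
15.7 [0.5497 0.2689 0.105 ] [ 41.3  27.8 -11.7   0.2 -50.2 -25.7] yaw 105.74742508043633 F [ 0.8 -0.2 -0.8] 0.24408064651840133
```

View pics/wrist13.png

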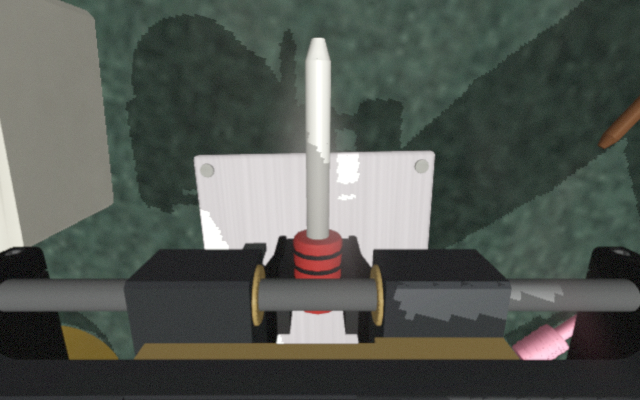

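```bash
python3 -m creep '[[0,-4,-35,-5,0],[0,-9,-75,-15,0],[0,-13,-110,-30,0],[0,-14.7,-121,-45,0],[0,-14.7,-121,-55,0],[0,-14.7,-121,-55,0],[0,-14.7,-121,-55,0],[0,-14.7,-121,-55,0]]'; python3 look.py 14 wrist,side,scene
```

```text
time_s: 16.55
tcp_pos: [0.5335, 0.143, 0.0504]
ee_rot: [[0.002, -0.963, -0.268], [-0.001, -0.268, 0.963], [-1.0, -0.002, -0.002]]
wrist_force: [0.2, 0.6, -1.5]
gripper_width: 0.24
16.55 [0.5335 0.143  0.0504] [ 31.9  27.3 -23.1   0.2 -39.5 -16.5] yaw 105.530380824731 F [ 0.2  0.6 -1.5] 0.23951042302520564
```

View pics/wrist14.png

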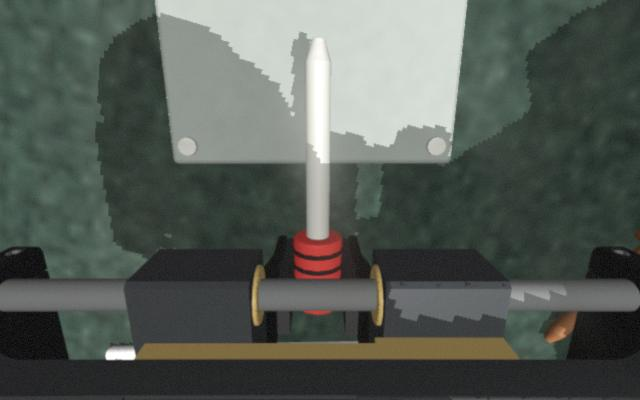

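Run:
```python
import cv2,numpy as np
a=cv2.imread("pics/side14.png")[130:280,230:430]; b=cv2.imread("pics/scene14.png")[130:280,230:430]
cv2.imwrite("pics/c14.png",np.hstack([cv2.resize(x,(400,300),interpolation=cv2.INTER_CUBIC) for x in(a,b)]))
```

```text
(no output)
```

View pics/c14.png

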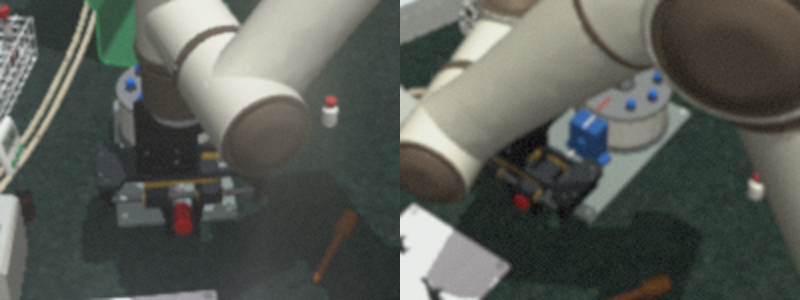

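```bash
cat > al.py <<'E'
from h import *
import pickle,sys
c,s=pickle.load(open("wrist14.pkl","rb"))
P=cloud(c); ax=np.array([.5963,-.0715]); a=np.radians(105.6); w=np.array([np.cos(a),np.sin(a)]); n=np.array([-w[1],w[0]])
f=lambda p:(round(1e3*float((p[:2]-ax)@w),1),round(1e3*float((p[:2]-ax)@n),1))
for px in ((187,147),(437,147)): print("screw",f(px2w(c,*px,z=.010)))
hsv=cv2.cvtColor(c["image"],cv2.COLOR_BGR2HSV)
W=np.stack([(P[...,:2]-ax)@w,(P[...,:2]-ax)@n],-1)*1e3
m=(P[...,2]>.044)&(P[...,2]<.07)&(abs(W[...,1])<12)&(W[...,0]>125)
for lo,hi in ((130,135),(138,145),(145,155),(155,165),(165,175),(175,185),(190,205)):
    k=m&(W[...,0]>lo)&(W[...,0]<hi)
    if k.any(): print(lo,hi,k.sum(),"lat",W[k][:,1].min().round(1),W[k][:,1].max().round(1),"mean",W[k][:,1].mean().round(2),"ztop",np.percentile(P[k][:,2],90).round(4))
print("tip",W[m].min(0), f(px2w(c,318,38,z=.05)),"tcp",f(np.array(s["tcp_pos"])))
E
python3 al.py
```

```text
screw (171.0, -66.1)
screw (171.1, 66.0)
130 135 345 lat -2.0 7.7 mean 2.99 ztop 0.0552
138 145 472 lat -1.6 7.8 mean 3.06 ztop 0.0554
145 155 664 lat -1.7 7.9 mean 3.08 ztop 0.0553
155 165 616 lat -1.8 8.0 mean 2.98 ztop 0.0554
165 175 591 lat -2.0 7.7 mean 2.89 ztop 0.0554
175 185 548 lat -2.0 7.8 mean 2.91 ztop 0.0554
190 205 1083 lat -7.1 11.9 mean 2.93 ztop 0.0568
tip [125.00345388 -11.96683129] (124.4, 3.1) tcp (223.4, 2.8)
```

```bash
python3 -m creep '[[0,2.9,0.8,-0.3,0],[0,2.9,0.8,-0.3,0],[0,4.2,-4,-0.3,0],[0,5.6,-8.8,-0.3,0],[0,5.6,-8.8,-0.3,0],[0,5.6,-8.8,-0.3,0],[0,5.6,-8.8,-0.3,0],[0,5.6,-8.8,-0.3,0]]'; python3 look.py 14 wrist; python3 al.py
```

```text
time_s: 17.5
tcp_pos: [0.5387, 0.1338, 0.0499]
ee_rot: [[0.002, -0.964, -0.267], [-0.001, -0.267, 0.964], [-1.0, -0.001, -0.002]]
wrist_force: [0.6, 0.3, -0.8]
gripper_width: 0.239
17.5 [0.5387 0.1338 0.0499] [ 30.7  27.5 -22.7   0.2 -39.7 -15.4] yaw 105.50889665530278 F [ 0.6  0.3 -0.8] 0.2389337456981675
screw (160.7, -68.4)
screw (160.8, 63.4)
130 135 349 lat -4.1 5.3 mean 0.57 ztop 0.055
138 145 446 lat -4.3 5.4 mean 0.56 ztop 0.0548
145 155 627 lat -4.4 5.5 mean 0.46 ztop 0.0549
155 165 581 lat -4.5 5.1 mean 0.34 ztop 0.0549
165 175 552 lat -4.6 5.2 mean 0.39 ztop 0.0549
175 185 519 lat -4.2 5.4 mean 0.53 ztop 0.0548
190 205 1845 lat -12.0 12.0 mean 0.11 ztop 0.0605
tip [125.00121161 -11.98994516] (114.3, 0.6) tcp (213.2, 0.3)
```

```bash
python3 -m creep '[[0,0.4,0.1,0,0],[0,1.8,-4.7,0,0],[0,3.1,-9.5,0,0],[0,4.4,-14.3,0,0],[0,5.8,-19.2,0,0],[0,7.1,-24,0,0],[0,7.1,-24,0,0],[0,7.1,-24,0,0]]'; python3 look.py 15 wrist,scene
```

```text
time_s: 18.35
tcp_pos: [0.5459, 0.1096, 0.0499]
ee_rot: [[0.002, -0.964, -0.267], [-0.001, -0.267, 0.964], [-1.0, -0.001, -0.002]]
wrist_force: [-0.1, -0.1, -0.7]
gripper_width: 0.241
18.35 [0.5459 0.1096 0.0499] [ 28.1  27.7 -22.5   0.2 -39.8 -12.7] yaw 105.48751593946595 F [-0.1 -0.1 -0.7] 0.24107360758961327
```

View pics/wrist15.png

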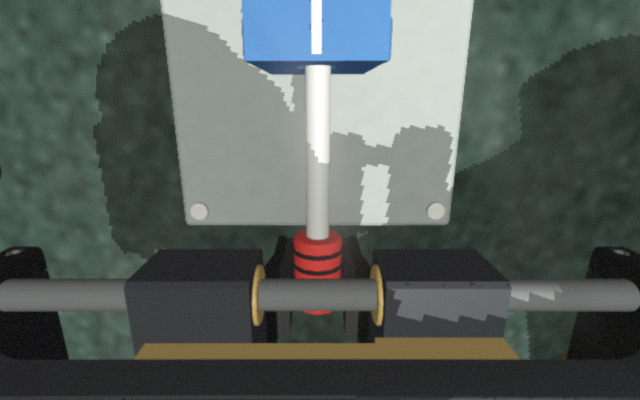

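```bash
python3 -m creep '[[0,1.3,-4.8,0,0],[0,2.7,-9.6,0,0],[0,4,-14.4,0,0],[0,5.4,-19.3,0,0],[0,6.5,-23.1,0,0],[0,7.3,-26,0,0],[0,8.1,-28.9,0,0],[0,8.1,-28.9,0,0]]'
```

```text
time_s: 19.25
tcp_pos: [0.554, 0.0807, 0.0499]
ee_rot: [[0.002, -0.964, -0.267], [-0.001, -0.267, 0.964], [-1.0, -0.001, -0.002]]
wrist_force: [0.5, 0.5, -1.2]
gripper_width: 0.247
```

```bash
python3 -m creep '[[0,1.3,-4.8,0,0],[0,2.7,-9.6,0,0],[0,4,-14.4,0,0],[0,5.4,-19.3,0,0],[0,6.5,-23.1,0,0],[0,7.3,-26,0,0],[0,8.1,-28.9,0,0],[0,8.1,-28.9,0,0]]'; python3 look.py 16 wrist
```

```text
time_s: 20.05
tcp_pos: [0.5622, 0.0514, 0.0499]
ee_rot: [[0.002, -0.964, -0.267], [-0.001, -0.267, 0.964], [-1.0, -0.001, -0.002]]
wrist_force: [0.8, 0.2, -0.3]
gripper_width: 0.242
20.05 [0.5622 0.0514 0.0499] [ 21.7  28.2 -21.4   0.2 -40.3  -6.4] yaw 105.46379819631485 F [ 0.8  0.2 -0.3] 0.24154074102773154
```

View pics/wrist16.png

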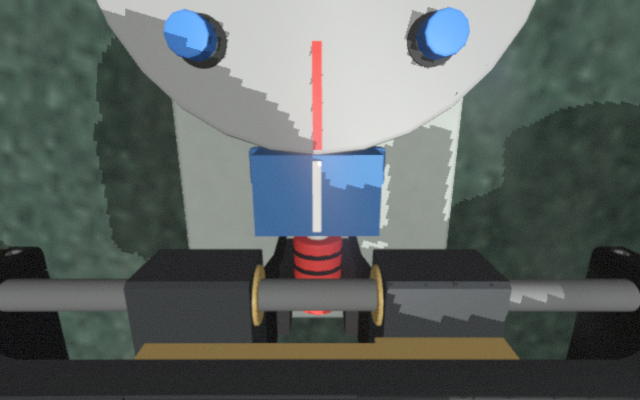

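```bash
python3 -m creep '[[0,0.7,-2.4,0,0],[0,1.3,-4.8,0,0],[0,1.9,-6.7,0,0],[0,2.4,-8.7,0,0],[0,2.7,-9.6,0,0],[0,2.8,-10.1,0,0],[0,2.9,-10.6,0,0],[0,2.9,-10.6,0,0]]'
```

```text
time_s: 20.9
tcp_pos: [0.5647, 0.0421, 0.0499]
ee_rot: [[0.002, -0.964, -0.267], [0.0, -0.267, 0.964], [-1.0, -0.001, -0.0]]
wrist_force: [-2.3, 6.8, -0.9]
gripper_width: 0.244
```

```bash
python3 -m creep '[[0,0.3,-1,0,0],[0,0.5,-2,0,0],[0,0.7,-2.5,0,0],[0,0.7,-2.5,0,0],[0,0.7,-2.5,0,0],[0,0.7,-2.5,0,0],[0,0,0,0,0],[0,0,0,0,0]]'; python3 look.py 17 wrist,scene;  python3 - <<'E'
import cv2
a=cv2.imread("pics/wrist17.png"); cv2.imwrite("pics/w17c.png",cv2.resize(a[100:360,200:440],None,fx=2.3,fy=2.3,interpolation=cv2.INTER_CUBIC))
E
```

```text
time_s: 21.7
tcp_pos: [0.5648, 0.0424, 0.0499]
ee_rot: [[0.002, -0.963, -0.268], [-0.0, -0.268, 0.963], [-1.0, -0.002, -0.001]]
wrist_force: [-0.7, -0.4, -1.5]
gripper_width: 0.24
21.7 [0.5648 0.0424 0.0499] [ 20.7  28.4 -21.1   0.1 -40.5  -5.2] yaw 105.53381663619038 F [-0.7 -0.4 -1.5] 0.24046108554919532
```

View pics/w17c.png

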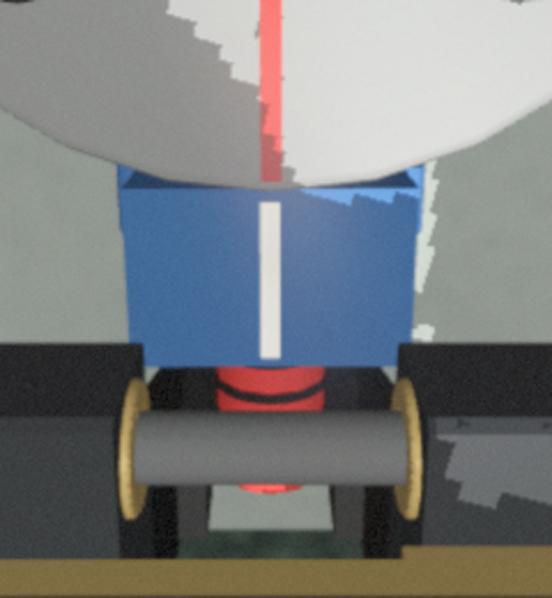

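```bash
python3 -m creep '[[0.5,0,0,0,0],[0.5,0,0,0,0],[0.5,0,0,0,0],[0.5,0,0,0,0],[0.5,0,0,20,0],[0.5,0,0,50,0],[0.5,-8,30,85,0],[0.5,-18,65,115,0]]'; python3 look.py 18 wrist,scene,side;  python3 - <<'E'
import cv2
a=cv2.imread("pics/wrist18.png"); cv2.imwrite("pics/w18c.png",cv2.resize(a[60:260,200:440],None,fx=3,fy=3,interpolation=cv2.INTER_CUBIC))
E
```

```text
time_s: 22.6
tcp_pos: [0.5471, 0.1069, 0.1665]
ee_rot: [[0.003, -0.964, -0.264], [0.0, -0.264, 0.964], [-1.0, -0.003, -0.001]]
wrist_force: [1.4, 0.1, 0.3]
gripper_width: 0.504
22.6 [0.5471 0.1069 0.1665] [ 27.8  19.3 -15.4   0.1 -55.2 -12.5] yaw 105.33325203353306 F [1.4 0.1 0.3] 0.5038526853694598
```

View pics/w18c.png

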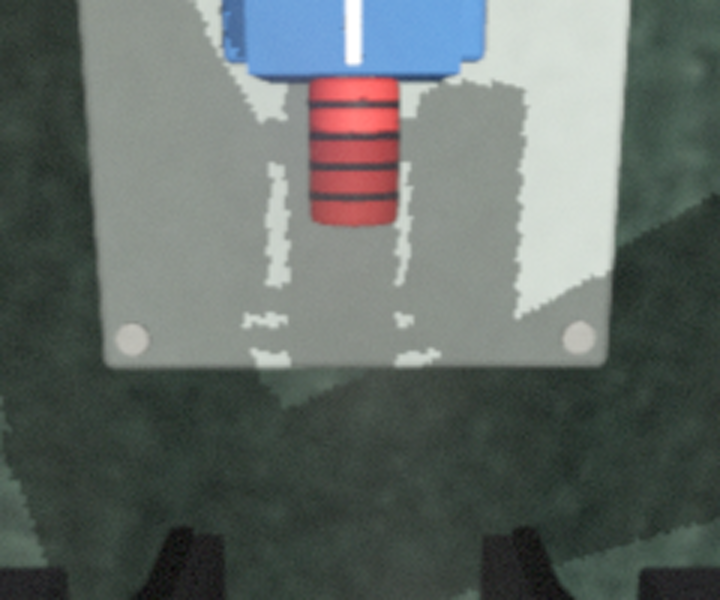

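Run:
```python
from h import *
import pickle
c,s=pickle.load(open("wrist18.pkl","rb"))
P=cloud(c); ax=np.array([.5963,-.0715]); a=np.radians(105.6); w=np.array([np.cos(a),np.sin(a)]); n=np.array([-w[1],w[0]])
hsv=cv2.cvtColor(c["image"],cv2.COLOR_BGR2HSV)
W=np.stack([(P[...,:2]-ax)@w,(P[...,:2]-ax)@n],-1)*1e3
m=(abs(W[...,1])<4)&(P[...,2]>.056)&(P[...,2]<.064)&(W[...,0]>90)&(W[...,0]<150)
print("handle top along",W[m].min(0),W[m].max(0),np.percentile(W[m][:,0],[1,99]),"z",np.median(P[m][:,2]))
b=(abs(P[...,2]-.074)<.003)&(abs(W[...,1])<15)&(W[...,0]>80)&(W[...,0]<110);print("block outer",np.percentile(W[b][:,0],[99.5,100]))
k=(hsv[...,1]<60)&(abs(W[...,1])<5)&(P[...,2]>.03)&(W[...,0]>95)&(W[...,0]<105);print("steel px in gap",k.sum())
S0=pickle.load(open("scene0.pkl","rb"));S1,_=pickle.load(open("scene18.pkl","rb"))
D0=pickle.load(open("side0.pkl","rb"));D1,_=pickle.load(open("side18.pkl","rb"))
t=[S0["image"][170:240,235:275],S1["image"][170:240,235:275],S0["image"][170:240,395:465],S1["image"][170:240,395:465],D0["image"][130:200,370:410],D1["image"][130:200,370:410]]
cv2.imwrite("pics/by.png",cv2.resize(np.hstack(t),None,fx=2.4,fy=2.4))
```

```text
handle top along [99.78668577 -3.64957412] [132.56480973   3.55057098] [ 99.81332994 132.44112977] z 0.058986886835893815
block outer [99.13480604 99.16628295]
steel px in gap 36
```

View pics/by.png

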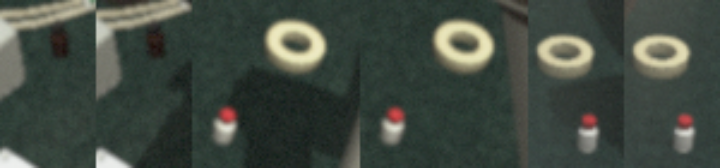

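View pics/side18.png

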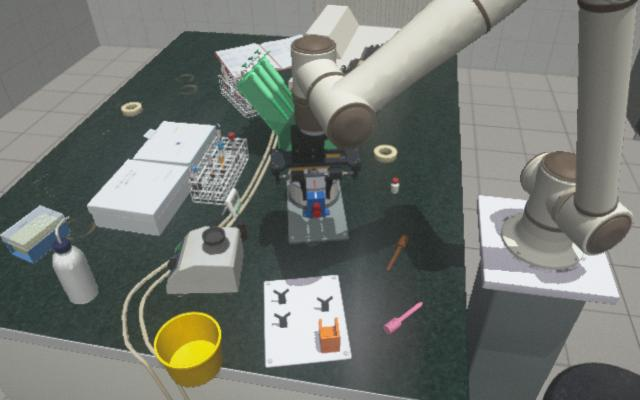

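The rear of the handle is at 132.5 mm (133 is home) and the block face at 99.1 mm, so the pin is home within measurement error. The bystanders look unmoved. To be sure, I'll give the handle a gentle push from behind with closed jaws.

```bash
python3 -m creep '[[0,5.4,-19.3,0,0],[0,5.4,-19.3,-20,0],[0,5.4,-19.3,-50,0],[0,5.4,-19.3,-80,0],[0,5.4,-19.3,-105,0],[0,5.4,-19.3,-112,0],[0,5.4,-19.3,-112,0],[0,5.4,-19.3,-112,0]]'; python3 look.py 19 wrist
```

```text
time_s: 23.55
tcp_pos: [0.5538, 0.0898, 0.0562]
ee_rot: [[0.008, -0.963, -0.27], [0.003, -0.27, 0.963], [-1.0, -0.009, 0.001]]
wrist_force: [0.1, -0.2, -0.6]
gripper_width: 0.006
23.55 [0.5538 0.0898 0.0562] [ 25.8  27.3 -21.8   0.1 -40.4 -10.2] yaw 105.64575970292843 F [ 0.1 -0.2 -0.6] 0.005637731870924645
```

View pics/wrist19.png

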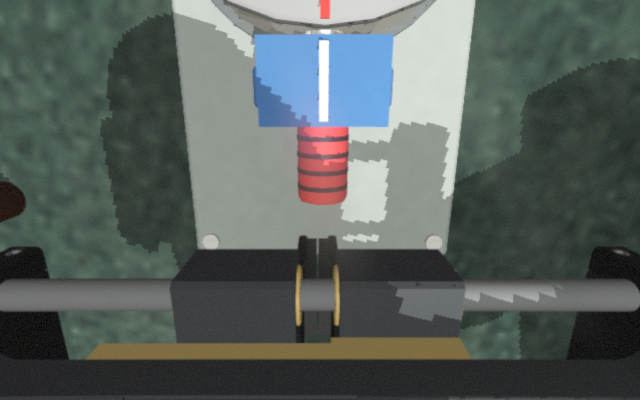

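```bash
python3 -m creep '[[0,-2.3,-0.7,-2,0],[0,0,-7,-4,0],[0,2,-14,-4,0],[0,3.8,-22,-4,0],[0,4.1,-23,-4,0],[0,4.3,-24,-4,0],[0,4.6,-25,-4,0],[0,4.6,-25,-4,0]]'
```

```text
time_s: 24.4
tcp_pos: [0.5583, 0.0674, 0.0529]
ee_rot: [[0.01, -0.963, -0.269], [0.007, -0.269, 0.963], [-1.0, -0.011, 0.004]]
wrist_force: [-5.5, 12.9, 3.5]
gripper_width: 0.001
```

```bash
python3 -m creep '[[0,0,0,0,0],[0,-4,14,0,0],[0,-8,28,15,0],[0,-9,32,45,0],[0,-12,42,85,0],[0,-16,57,115,0],[0,-18,65,125,0],[0,-18,65,125,0]]'; python3 look.py 18 wrist,scene,side;  python3 - <<'E'
import cv2,numpy as np
from h import *
import pickle
a=cv2.imread("pics/wrist18.png"); cv2.imwrite("pics/w20c.png",cv2.resize(a[0:260,180:460],None,fx=2.3,fy=2.3,interpolation=cv2.INTER_CUBIC))
c,s=pickle.load(open("wrist18.pkl","rb"))
P=cloud(c); ax=np.array([.5963,-.0715]); a=np.radians(105.6); w=np.array([np.cos(a),np.sin(a)]); n=np.array([-w[1],w[0]])
W=np.stack([(P[...,:2]-ax)@w,(P[...,:2]-ax)@n],-1)*1e3
m=(abs(W[...,1])<4)&(P[...,2]>.056)&(P[...,2]<.064)&(W[...,0]>90)&(W[...,0]<150)
print(np.percentile(W[m][:,0],[1,99]),np.median(P[m][:,2]))
E
```

```text
time_s: 25.2
tcp_pos: [0.5407, 0.1335, 0.1794]
ee_rot: [[0.013, -0.963, -0.27], [0.009, -0.27, 0.963], [-1.0, -0.015, 0.005]]
wrist_force: [-0.3, 0.3, -0.3]
gripper_width: 0.008
25.2 [0.5407 0.1335 0.1794] [ 30.5  18.1 -15.   -0.1 -56.  -14.8] yaw 105.675689101681 F [-0.3  0.3 -0.3] 0.008091105268051539
[ 99.18589765 132.91672042] 0.058903200448528675
```

View pics/w20c.png

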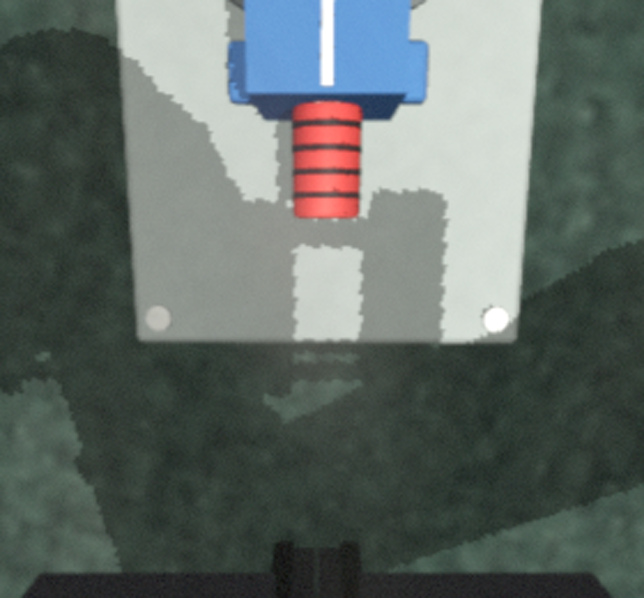

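The handle is flush against the block face and spans 99.2–132.9 mm from the rotor axis. The robot is touching nothing, so I'm handing in.

```bash
python3 -c "
from station import *
print(finish_job())"
```

```text
the job is handed in; nothing more can be done
None
```

The carousel is locked and the job is handed in, at about 25 s of the 69 s allowed.

I turned the rotor by its knob about 35° until the red line met the white line. Then I lifted the pin by its shank, laid it in the two forks of the rest and let go. I took it again by the red handle and pushed it through the block into the rotor.

**Pin home:** the handle spans 99.2–132.9 mm from the rotor axis, against 99–133 mm when fully home. After releasing it I gave its rear a push of about 14 N with closed jaws, which met a solid stop.

**Rotor:** the red and white lines agreed to about 0.5° before insertion and still looked in line at the last view with the pin home. The pin went through both holes with no noticeable force.

**Bystanders:** the two vials and the tape looked unmoved in before-and-after pictures. Those were taken before the final push and I did not compare them again after it. The brown and pink look-alikes were never touched.

**Deviations:** the arm often stopped 3–7 mm short of a commanded pose. I measured and corrected this before closing on the pin, laying it down and inserting it.

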